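Find the loose access panel in the bench box and push it open

ROBOT

A 6-joint arm with a two-finger parallel gripper is mounted at the origin on the work surface. World frame = base frame: x ahead of the robot, y to its left, z up, the work surface at z = 0. Lengths are in m, angles in rad, forces in N, time in s.
With the tool pointing down it reaches from about 0.3 to 0.775 m from the base axis. Payload 14.6 kg.
Tool frame: the origin (TCP) lies at the very end of the fingers, on their centre line; the grasp point (between the pads) lies 19 mm behind it; z points along the fingers, y is the direction in which the jaws open and shut (so a half turn about z gives the same grasp; the last joint's range is limited). The gripper opens to 94 mm and grips with 3 to 60 N. Pads are 16 mm wide; open, the fingers measure 119 mm over their backs; the gripper's body (75 mm by 177 mm) begins 78 mm behind the grasp point.
Start: joints at [-1.187, 0.3, 1.521, -0, 1.321, -0.067], TCP at [0.24, -0.495, 0.205] pointing down, gripper open.
Joint ranges: [-3.03, 3.03], [-0.79, 2.21], [0.23, 2.52], [-1.04, 4.18], [0, 3.07], [-2.55, 2.55]. Speed limits (rad/s): [2.22, 2.22, 2.57, 3.14, 3.14, 3.14].

INTERFACE

Orientations are given as [roll, pitch, yaw] about the fixed x, y, z axes, in that order (R = Rz(yaw) Ry(pitch) Rx(roll)).
In Python, from station import ctrl, eyes gives the robot as it stands.
- The arm moves only by the tool jog_arm, never from a script. Its argument "moves" is a list of rows, each a list of 3 entries, a list of its own where there are three numbers: the shift along the world's x, y, z in mm, then the turn, a rotation vector about the world's x, y, z in units of 5 degrees (1.0 is 5 degrees), then the finger opening in mm, from 0 to 94. In form: [[[tx, ty, tz], [wx, wy, wz], jaw], ...]. A call has 1 to 5 rows; each row is the pose to reach, as a shift and turn from the pose commanded when the call began; what a row does not reach only later rows make up. A row lasts 1/12 s, in which the tool goes at most 41.7 mm and 7.16 degrees, less where a joint would pass 70% of its speed; a pose out of reach is approached as far as the arm can. A call with a gripper value outside its range is refused whole. The fingers move at their own pace and stop on an object; "squeeze" is the grip in N (left out, the last holds). Time passes only in rows, so rows that repeat a pose let the fingers close. It gives the time, the measured TCP pose, the force and the opening at its end, in the units of the state.
- ctrl.get_obs(): the state, without advancing time (a new reading comes with each control period).
- eyes.camera(name): name is "scene" or "side" or "wrist"; returns a dict with "frame" (384x512x3 uint8, red, green, blue), "vertical_fov" (degrees; the focal length in pixels is half the picture's height over the tangent of half this angle, whatever the lens; pixels are square), "cx", "cy" (the principal point, pixels), "eye" and "attitude" of the camera in the world; the wrist camera has in their place "hand_eye" (4x4, takes a point from camera to tool coordinates, whose origin is the TCP and whose axes are the flange's). Camera axes: x right, y down, z forward; pixel columns grow to the right and rows downward; lengths in m; the calibration is good to about 2 mm. The wrist camera is an equidistant fisheye: a pixel r from the principal point sees the ray r / f radians off the axis. A picture is of the moment at which its call begins: read the wrist's pose just before it. There is no depth.
- ctrl.hand_in(): hands the job in, once; it reports no verdict.
The state is a dict: "time_s": time; "qpos": joint angles; "joint_vel": joint speeds; "tau": joint torques, N m; "ee_pos": TCP position; "eef_rot": TCP orientation; "force": force on the tool from outside, world axes, zero at the start; "moment": the same for the moment, N m; "grip_width": finger opening in m.
Only numpy, scipy, OpenCV 4.12 (cv2) and the standard library are available. Lean on these libraries where they do the work, as an engineer would, in place of code of your own. Each camera call takes 0.05 s, during which the arm holds its last target.

TASK

One of the four identical wooden panels in the top of the low box on the hatter's bench is a loose tip-up hatch over the steam valve; the other three are fixed. With the closed fingertips, press down on the panels one after another, on the half with the black dot, until you find the one that rocks, then push that half down into the box (close to the middle of the panel tips it furthest) until the hatch tilts steeply (more than 45 degrees) and leave it standing open. Push only, take hold of nothing, and leave the tin and spool on the box and the hat block and jar beside it where they stand.

Things in the scene. Friction and masses are not known exactly. Their poses are not given: they have to be found in the camera images.
- case: fixed low wooden box on the bench, 220 mm deep (x) by 420 mm wide (y), flat top 110 mm above the bench. Origin on the bench; x points away from the robot, z up. The box spans x -140 to +80 mm and y -210 to +210 mm. Four pale panels lie flush in its top in a row along y; the 84 mm ledge on the robot's side is solid. Hollow inside, floor 8 mm above the bench.
- panel0 (a point): centre of the upper face of pale panel 0 (0 to 3 from -y to +y of the box, 98 mm apart), level with the box top; axes as the box. The panel is 108 mm (x) by 84 mm (y), 10 mm thick, in an opening 112 by 88 mm; a 20 mm black dot lies 36 mm from the centre towards +x (far end). Any one of the four may be the loose one, all look the same; a fixed one is rigid.
- panel1 (a point): centre of the upper face of pale panel 1 (0 to 3 from -y to +y of the box, 98 mm apart), level with the box top; axes as the box. The panel is 108 mm (x) by 84 mm (y), 10 mm thick, in an opening 112 by 88 mm; a 20 mm black dot lies 36 mm from the centre towards +x (far end). Any one of the four may be the loose one, all look the same; a fixed one is rigid.
- panel2 (a point): centre of the upper face of pale panel 2 (0 to 3 from -y to +y of the box, 98 mm apart), level with the box top; axes as the box. The panel is 108 mm (x) by 84 mm (y), 10 mm thick, in an opening 112 by 88 mm; a 20 mm black dot lies 36 mm from the centre towards +x (far end). Any one of the four may be the loose one, all look the same; a fixed one is rigid.
- panel3 (a point): centre of the upper face of pale panel 3 (0 to 3 from -y to +y of the box, 98 mm apart), level with the box top; axes as the box. The panel is 108 mm (x) by 84 mm (y), 10 mm thick, in an opening 112 by 88 mm; a 20 mm black dot lies 36 mm from the centre towards +x (far end). Any one of the four may be the loose one, all look the same; a fixed one is rigid.
- hatch (a joint): tilt of the loose panel, whichever it is: 0 flush, grows as the dot end sinks and the other end rises, stop at 1.25 rad. It pivots about a line along y, 20 mm to the robot's side (-x) of the panel's centre, 5 mm below its face; pressed on the robot's side of that line it does not move. Friction hinge (0.14 N m: 2.5 N at the dot, more nearer the pivot); stays where left.
- pin_tin: loose low round steel tin with a blue lid, 54 mm across, 24 mm high, standing on the ledge of the box; origin at the centre of its underside. Leave alone.
- spool: loose wooden thread spool with blue thread, 38 mm across, 42 mm high, standing on the ledge of the box; origin at the centre of its underside. Leave alone.
- hat_block: loose pale wooden hat block with a wide rounded crown and black belt, 170 mm across, 130 mm high, on the bench to the left of the box; origin at the centre of its underside. Leave alone.
- jar: loose amber jar with a white cap, 64 mm across, 100 mm high, on the bench to the right of the box; origin at the centre of its underside. Leave alone.

How it is judged:
On the way, in this order (a step that is already met when the one before it is completed fails the run):
1. the loose panel has been pressed and rocks (value of joint hatch above 0.06 rad), for 0.1 s.
2. the loose panel is pushed open past 45 degrees (value of joint hatch above 0.78 rad), for 0.2 s.
At the end, for the whole second after the job is handed in: The loose panel stands open and still, tilted more than 45 degrees (0.78 rad when pushed, still over 0.76 at the end), and the tin, spool, hat block and jar stand upright within 20 mm of where they began (value of joint hatch above 0.76 rad and velocity of joint hatch between -0.1 and 0.1 rad/s and distance of each of pin_tin, spool, hat_block, jar from where it was at the start of the episode below 0.02 m and angle between each of pin_tin, spool, hat_block, jar's own z axis and vertical below 0.2 rad); the robot touches nothing.
It fails at once if the pin tin is shifted, lifted or tipped (more than 20 mm or 0.2 rad) (distance of pin_tin from where it was at the start of the episode above 0.02 m or angle between pin_tin's own z axis and vertical above 0.2 rad).
It fails at once if the spool is shifted, lifted or tipped (more than 20 mm or 0.2 rad) (distance of spool from where it was at the start of the episode above 0.02 m or angle between spool's own z axis and vertical above 0.2 rad).
It fails at once if the hat block is shifted, lifted or tipped (more than 20 mm or 0.2 rad) (distance of hat_block from where it was at the start of the episode above 0.02 m or angle between hat_block's own z axis and vertical above 0.2 rad).
It fails at once if the jar is shifted, lifted or tipped (more than 20 mm or 0.2 rad) (distance of jar from where it was at the start of the episode above 0.02 m or angle between jar's own z axis and vertical above 0.2 rad).
It also fails if it takes over 48 s, if anything falls off the work surface, if the arm or the gripper's body presses on something with over 40 N, if the wrist force passes 120 N, or if a joint passes its speed limit or range.

## Working session

There is one attempt and no reset: what is moved stays moved. The work goes in short steps, Python scripts to look and compute and a tool call to move; the robot and the scene stay as the last step left them, time stands still between calls to the robot, and variables do not carry over. Pictures are saved under pics/ and viewed, and the job is handed in when it is done.

Besides the shell and the picture viewer there is one more tool, called after "Call:" as name(argument=value, ...), one argument or row to a line, values as JSON. jog_arm: Moves the arm, as the interface text tells. Its arguments: {"type":"object","properties":{"moves":{"type":"array","items":{"type":"array"}},"squeeze":{"type":"number"}},"required":["moves"]}

```bash
mkdir -p pics; python3 - <<'E'
from station import ctrl, eyes
import cv2
o=ctrl.get_obs(); print(o)
for n in ["scene","side"]:
    c=eyes.camera(n); cv2.imwrite(f"pics/{n}0.png",c["frame"][:,:,::-1])
    print(n,{k:v for k,v in c.items() if k!="frame"})
    import pickle; pickle.dump(c,open(n+".pkl","wb"))
E
```

```text
{'time_s': 0.0, 'qpos': array([-1.18657845e+00,  3.00502591e-01,  1.52156883e+00,  1.98607147e-05,
        1.32067537e+00, -6.66203421e-02]), 'joint_vel': array([ 1.23721708e-03,  6.71433564e-04, -1.02943522e-03,  4.38026148e-04,
       -2.69153096e-05,  9.52615128e-04]), 'tau': array([ 1.38875846e-03, -5.31807160e+01, -3.52741778e+01,  7.08541065e-02,
        2.43660092e-02, -9.13317012e-05]), 'ee_pos': array([ 0.23954358, -0.49481537,  0.20487423]), 'eef_rot': array([-3.14044236e+00, -9.60263696e-05,  4.50833234e-01]), 'force': array([ 0.11381324,  0.07004334, -0.36417012]), 'moment': array([-0.01597094,  0.01816702,  0.02648683]), 'grip_width': 0.09419789213958193}
scene {'vertical_fov': 44.43186644205729, 'cx': 260.0791887802611, 'cy': 190.48519144760166, 'eye': array([1.53199864, 0.18303876, 1.19170804]), 'attitude': array([-2.37370767e+00, -2.29473312e-03,  1.73739578e+00])}
side {'vertical_fov': 42.813658563752504, 'cx': 262.34839996876525, 'cy': 197.82226285577303, 'eye': array([-0.15651132,  0.87300154,  1.01643588]), 'attitude': array([-2.26590099, -0.00499842, -2.49243508])}
```

View pics/scene0.png

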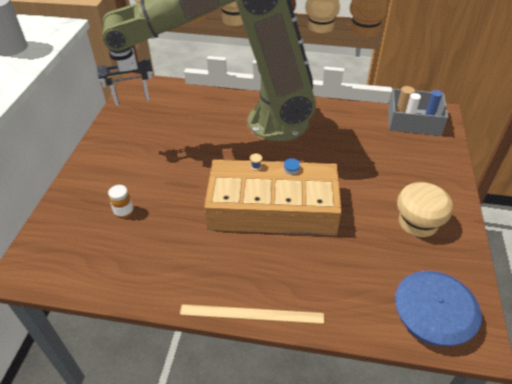

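View pics/side0.png

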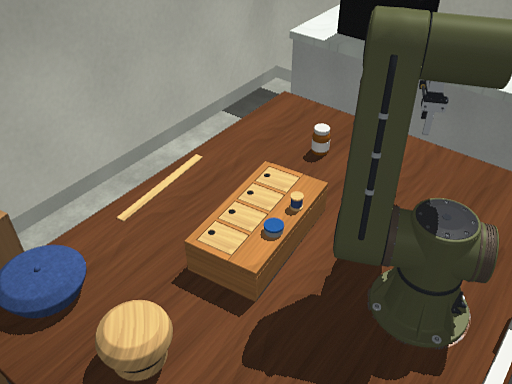

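The scene picture shows the box with four dots near (229,198), (257,199), (286,200) and (316,201). The spool is at (256,160), the tin at (292,166), the jar at (120,200) and the block at (424,208). In the side picture the dots are near (267,175), (250,192), (232,212) and (211,234). Next I'll triangulate them.

```bash
cat > h.py <<'E'
import numpy as np, cv2, pickle
from scipy.spatial.transform import Rotation as R
def ray(c,p):
    f=c["frame"].shape[0]/2/np.tan(np.radians(c["vertical_fov"])/2)
    d=np.array([(p[0]-c["cx"])/f,(p[1]-c["cy"])/f,1.0]); d=R.from_euler("xyz",c["attitude"]).as_matrix()@d
    return np.array(c["eye"]),d/np.linalg.norm(d)
def plane(c,p,z):
    e,d=ray(c,p); return e+d*(z-e[2])/d[2]
def tri(c1,p1,c2,p2):
    a,u=ray(c1,p1); b,v=ray(c2,p2)
    s=np.linalg.lstsq(np.c_[u,-v],b-a,rcond=None)[0]
    P,Q=a+s[0]*u,b+s[1]*v
    return (P+Q)/2,np.linalg.norm(P-Q)
def dots(c,boxes):
    g=c["frame"].max(axis=2).astype(float); out=[]
    for x,y in boxes:
        w=g[y-6:y+7,x-6:x+7]; bg=np.median(w); m=np.clip(bg*0.75-w,0,None)
        # keep central blob
        n,l,st,ce=cv2.connectedComponentsWithStats((m>0).astype(np.uint8)); 
        k=1+np.argmin(np.linalg.norm(ce[1:]-6,axis=1)-0.3*np.sqrt(st[1:,4]))
        ww=m*(l==k); yy,xx=np.mgrid[y-6:y+7,x-6:x+7]
        out.append((float((ww*xx).sum()/ww.sum()),float((ww*yy).sum()/ww.sum())))
    return out
E
python3 - <<'E'
from h import *
a,b=[pickle.load(open(n+".pkl","rb")) for n in("scene","side")]
da=dots(a,[(229,198),(257,199),(286,200),(316,201)]); db=dots(b,[(267,175),(250,192),(232,212),(211,234)])
print(np.round(da,1),np.round(db,1))
P=[]
for p,q in zip(da,db):
    X,e=tri(a,p,b,q);P.append(X);print(X.round(4),round(e,4),plane(a,p,.11).round(4),plane(b,q,.11).round(4))
P=np.array(P);v=P[3]-P[0];print("spacing",np.linalg.norm(v[:2])/3,"yaw of box",np.degrees(np.arctan2(-v[0],v[1])))
# tin lid / spool
for n,p,q,z in(("tin",(292,163),(274,224),.134),("spool",(256,158),(297,197),.152)):
    print(n,tri(a,p,b,q),plane(a,p,z),plane(b,q,z))
import pickle
cv2.imwrite("pics/z.png",np.hstack([cv2.resize(a["frame"][140:240,195:355,::-1],(400,250)),cv2.resize(b["frame"][150:310,180:340,::-1],(400,400))[:250]]))
E
```

```text
[[225.7 197.2]
 [256.8 198.5]
 [288.  199.7]
 [319.3 200.9]] [[266.5 175. ]
 [249.7 192.2]
 [231.4 211.2]
 [211.  232. ]]
[ 0.5512 -0.0888  0.1122] 0.0011 [ 0.5488 -0.0898  0.11  ] [ 0.5529 -0.0904  0.11  ]
[0.54   0.0084 0.1123] 0.0004 [0.5377 0.0079 0.11  ] [0.5418 0.0065 0.11  ]
[0.5285 0.1055 0.1123] 0.0001 [0.5263 0.1053 0.11  ] [0.5302 0.1037 0.11  ]
[0.5175 0.2028 0.1125] 0.0003 [0.5151 0.2027 0.11  ] [0.5194 0.2011 0.11  ]
spacing 0.09783124472776362 yaw of box 6.595418704242282
tin (array([0.38683405, 0.09951135, 0.13895327]), np.float64(0.0006554172092290629)) [0.38173838 0.09939338 0.134     ] [0.38987362 0.0947451  0.134     ]
spool (array([ 0.39451555, -0.01935379,  0.14943479]), np.float64(0.00033897559889429997)) [ 0.39715284 -0.01900121  0.152     ] [ 0.39288834 -0.01649123  0.152     ]
```

View pics/z.png

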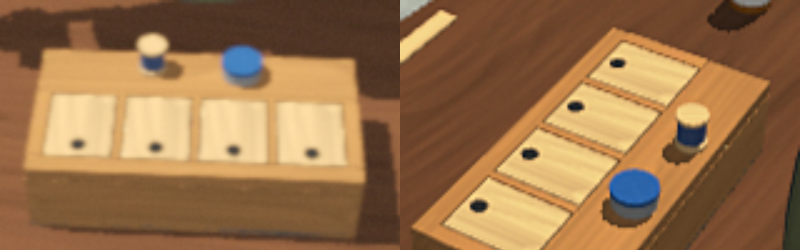

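The dots triangulate well: spacing is 97.8 mm, the box is yawed about 6.6°, and the top is at z≈0.111. I'll close the jaws and travel to panel 0, pressing 21 mm inward of its dot.

Call:
jog_arm(
  moves=[
    [[24,33,5],[0,0,-0.8],0],
    [[48,66,10],[0,0,-1.6],0],
    [[72,99,10],[0,0,-2.4],0],
    [[96,132,10],[0,0,-3.2],0],
    [[120,165,10],[0,0,-3.85],0],
  ],
  squeeze=10,
)

```text
time_s: 0.52
ee_pos: [0.3602, -0.3283, 0.2153]
eef_rot: [-3.141, 0.0, 0.111]
force: [0.3, 0.3, -0.3]
grip_width: 0.0637
```

Call:
jog_arm(
  moves=[
    [[24,33,0],[0,0,0],0],
    [[48,66,0],[0,0,0],0],
    [[72,99,0],[0,0,0],0],
    [[96,132,0],[0,0,0],0],
    [[120,165,0],[0,0,0],0],
  ],
)

```text
time_s: 0.93
ee_pos: [0.4804, -0.1631, 0.2154]
eef_rot: [-3.142, 0.0, 0.115]
force: [-0.4, -0.7, 0.8]
grip_width: 0.031
```

Call:
jog_arm(
  moves=[
    [[25,37,0],[0,0,0],0],
    [[50,74,0],[0,0,0],0],
    [[50,74,-30],[0,0,0],0],
    [[50,74,-60],[0,0,0],0],
    [[50,74,-60],[0,0,0],0],
  ],
)

```text
time_s: 1.35
ee_pos: [0.5274, -0.0897, 0.15]
eef_rot: [-3.139, 0.008, 0.116]
force: [-1.1, -0.1, -0.6]
grip_width: 0.0008
```

Call:
jog_arm(
  moves=[
    [[0,0,-20],[0,0,0],0],
    [[0,0,-32],[0,0,0],0],
    [[0,0,-34],[0,0,0],0],
    [[0,0,-36],[0,0,0],0],
    [[0,0,-38],[0,0,0],0],
  ],
)

```text
time_s: 1.77
ee_pos: [0.5301, -0.0915, 0.1188]
eef_rot: [3.141, -0.001, 0.114]
force: [-0.4, 0.2, -0.3]
grip_width: 0.001
```

Call:
jog_arm(
  moves=[
    [[0,0,-1],[0,0,0],0],
    [[0,0,-2],[0,0,0],0],
    [[0,0,-2],[0,0,0],0],
  ],
)

```text
time_s: 2.02
ee_pos: [0.5297, -0.0911, 0.1159]
eef_rot: [3.141, -0.001, 0.115]
force: [-0.3, 0.3, 0.2]
grip_width: 0.0005
```

Call:
jog_arm(
  moves=[
    [[0,0,-1],[0,0,0],0],
    [[0,0,-2],[0,0,0],0],
    [[0,0,-3],[0,0,0],0],
    [[0,0,-3],[0,0,0],0],
  ],
)

```text
time_s: 2.35
ee_pos: [0.5295, -0.091, 0.1122]
eef_rot: [-3.141, 0.0, 0.115]
force: [-0.2, 0.9, -0.5]
grip_width: 0.0003
```

Call:
jog_arm(
  moves=[
    [[0,0,-1],[0,0,0],0],
    [[0,0,-2],[0,0,0],0],
    [[0,0,-3],[0,0,0],0],
    [[0,0,-3],[0,0,0],0],
  ],
)

```text
time_s: 2.68
ee_pos: [0.5297, -0.091, 0.1103]
eef_rot: [3.141, -0.0, 0.115]
force: [-3.4, 0.4, 9.3]
grip_width: 0.0007
```

Call:
jog_arm(
  moves=[
    [[0,0,-1],[0,0,0],0],
    [[0,0,-2],[0,0,0],0],
    [[0,0,-2],[0,0,0],0],
  ],
)

```text
time_s: 2.93
ee_pos: [0.5299, -0.0911, 0.1101]
eef_rot: [3.141, -0.001, 0.115]
force: [-13.6, 2.8, 30.0]
grip_width: 0.0004
```

Panel 0 is rigid: the force reached 30 N and z stayed at 0.110. Panel 1 is next.

Call:
jog_arm(
  moves=[
    [[0,0,20],[0,0,0],0],
    [[-4,33,20],[0,0,0],0],
    [[-8,66,20],[0,0,0],0],
    [[-11,97,20],[0,0,0],0],
    [[-11,97,8],[0,0,0],0],
  ],
)

```text
time_s: 3.35
ee_pos: [0.519, 0.0098, 0.1172]
eef_rot: [-3.141, -0.003, 0.118]
force: [1.2, 0.1, 0.8]
grip_width: 0.0006
```

Call:
jog_arm(
  moves=[
    [[0,0,-2],[0,0,0],0],
    [[0,0,-4],[0,0,0],0],
    [[0,0,-5],[0,0,0],0],
    [[0,0,-6],[0,0,0],0],
    [[0,0,-6],[0,0,0],0],
  ],
)

```text
time_s: 3.77
ee_pos: [0.5188, 0.0053, 0.1097]
eef_rot: [3.142, -0.0, 0.114]
force: [-0.1, -0.1, 0.9]
grip_width: 0.0005
```

Call:
jog_arm(
  moves=[
    [[0,0,-1],[0,0,0],0],
    [[0,0,-2],[0,0,0],0],
    [[0,0,-2],[0,0,0],0],
  ],
)

```text
time_s: 4.02
ee_pos: [0.519, 0.0055, 0.1077]
eef_rot: [3.141, -0.001, 0.114]
force: [0.3, -2.1, 4.2]
grip_width: 0.0004
```

Call:
jog_arm(
  moves=[
    [[0,0,-1],[0,0,0],0],
    [[0,0,-2],[0,0,0],0],
    [[0,0,-3],[0,0,0],0],
    [[0,0,-3],[0,0,0],0],
  ],
)

```text
time_s: 4.35
ee_pos: [0.5188, 0.0059, 0.1044]
eef_rot: [3.142, -0.0, 0.115]
force: [3.2, -2.5, 3.6]
grip_width: 0.0001
```

Panel 1 yields: z is down to 0.104 at about 4 N, so it rocks. I'll keep pushing down and drift toward the middle.

Call:
jog_arm(
  moves=[
    [[0,0,-3],[0,0,0],0],
    [[0,0,-6],[0,0,0],0],
    [[0,0,-9],[0,0,0],0],
    [[0,0,-12],[0,0,0],0],
    [[0,0,-12],[0,0,0],0],
  ],
)

```text
time_s: 4.77
ee_pos: [0.5183, 0.0062, 0.0919]
eef_rot: [-3.141, 0.001, 0.115]
force: [1.7, 0.1, 2.5]
grip_width: 0.0004
```

Call:
jog_arm(
  moves=[
    [[0,0,-3],[0,0,0],0],
    [[0,0,-6],[0,0,0],0],
    [[0,0,-9],[0,0,0],0],
    [[0,0,-12],[0,0,0],0],
    [[0,0,-15],[0,0,0],0],
  ],
)

```text
time_s: 5.18
ee_pos: [0.5186, 0.0061, 0.0772]
eef_rot: [-3.141, -0.0, 0.115]
force: [0.2, 0.5, 2.6]
grip_width: 0.0003
```

Call:
jog_arm(
  moves=[
    [[0,0,-3],[0,0,0],0],
    [[0,0,-6],[0,0,0],0],
    [[-3,0,-6],[0,0,0],0],
    [[-6,-1,-6],[0,0,0],0],
    [[-6,-1,-6],[0,0,0],0],
  ],
)

```text
time_s: 5.6
ee_pos: [0.512, 0.0049, 0.0712]
eef_rot: [-3.141, 0.0, 0.115]
force: [2.2, 0.4, -0.2]
grip_width: 0.0006
```

```bash
python3 - <<'E'
from station import ctrl, eyes
import cv2, numpy as np
a=eyes.camera("scene")["frame"][140:240,195:355,::-1]; b=eyes.camera("side")["frame"][150:310,180:340,::-1]
cv2.imwrite("pics/z1.png",np.hstack([cv2.resize(a,(400,250)),cv2.resize(b,(400,400))[:250]]))
E
```

```text
(no output)
```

View pics/z1.png

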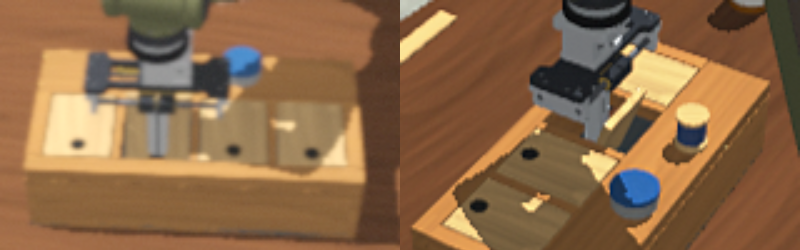

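Panel 1 is tilted steeply with its near edge standing up, and the fingers are in the opening. The tin and spool haven't moved. A few more mm toward -x will tip it further.

Call:
jog_arm(
  moves=[
    [[-2,0,0],[0,0,0],0],
    [[-4,0,0],[0,0,0],0],
    [[-6,-1,0],[0,0,0],0],
    [[-6,-1,0],[0,0,0],0],
  ],
)

```text
time_s: 6.03
ee_pos: [0.51, 0.0043, 0.0729]
eef_rot: [3.141, -0.01, 0.114]
force: [21.9, 4.1, -5.0]
grip_width: 0.0007
```

Call:
jog_arm(
  moves=[
    [[-1,0,0],[0,0,0],0],
    [[-2,0,0],[0,0,0],0],
    [[-3,0,0],[0,0,0],0],
    [[-3,0,0],[0,0,0],0],
  ],
)

```text
time_s: 6.37
ee_pos: [0.5093, 0.0042, 0.0738]
eef_rot: [3.14, -0.016, 0.114]
force: [35.7, 3.9, -8.0]
grip_width: 0.0006
```

The force jumped to 36 N with no further motion, so the hatch is probably at its stop. I'll back off toward +x and lift out.

Call:
jog_arm(
  moves=[
    [[9,1,0],[0,0,0],0],
    [[18,2,0],[0,0,0],0],
    [[22,2,0],[0,0,0],0],
    [[22,2,15],[0,0,0],0],
    [[22,2,40],[0,0,0],0],
  ],
)

```text
time_s: 6.78
ee_pos: [0.5239, 0.0059, 0.1095]
eef_rot: [-3.141, 0.006, 0.115]
force: [1.3, 0.7, 0.6]
grip_width: 0.0004
```

Call:
jog_arm(
  moves=[
    [[0,0,40],[0,0,0],0],
    [[0,0,80],[0,0,0],0],
    [[0,0,120],[0,0,0],0],
    [[0,-30,160],[0,0,0],0],
    [[0,-70,160],[0,0,0],0],
  ],
)

```text
time_s: 7.2
ee_pos: [0.5265, -0.059, 0.277]
eef_rot: [3.14, -0.007, 0.119]
force: [1.2, 0.2, -0.2]
grip_width: 0.0005
```

Call:
jog_arm(
  moves=[
    [[0,-40,0],[0,0,0],0],
    [[0,-80,0],[0,0,0],0],
    [[0,-120,0],[0,0,0],0],
    [[0,-160,0],[0,0,0],0],
    [[0,-160,0],[0,0,0],0],
  ],
)

```text
time_s: 7.62
ee_pos: [0.5242, -0.2258, 0.2699]
eef_rot: [-3.142, 0.002, 0.11]
force: [-0.7, 0.2, -0.4]
grip_width: 0.0007
```

```bash
python3 - <<'E'
from h import *
from station import ctrl, eyes
for n in("scene","side"):
    c=eyes.camera(n); pickle.dump(c,open(n+"2.pkl","wb"))
    o=pickle.load(open(n+".pkl","rb"))["frame"]
    s=(slice(140,240),slice(195,355)) if n=="scene" else (slice(150,290),slice(170,350))
    cv2.imwrite(f"pics/{n}2.png",cv2.resize(c["frame"][s][:,:,::-1],None,fx=4,fy=4,interpolation=cv2.INTER_CUBIC))
    hsv=[cv2.cvtColor(x,cv2.COLOR_RGB2HSV) for x in(o,c["frame"])]
    for h in hsv:
        m=cv2.inRange(h,(100,120,40),(125,255,255));k,l,st,ce=cv2.connectedComponentsWithStats(m)
        print(n,[(ce[i].round(1).tolist(),int(st[i,4])) for i in range(1,k) if 8<st[i,4]<1000])
    cv2.imwrite(f"pics/{n}2f.png",c["frame"][:,:,::-1])
print(ctrl.get_obs()["force"],ctrl.get_obs()["time_s"])
E
```

```text
scene [([434.3, 98.6], 31), ([429.4, 108.3], 20), ([291.4, 164.2], 144), ([475.5, 306.8], 11), ([477.8, 314.7], 12), ([475.4, 322.8], 10), ([471.7, 331.6], 16), ([431.4, 341.1], 12)]
scene [([291.5, 164.6], 116)]
side [([295.5, 204.0], 61), ([273.3, 225.1], 239)]
side [([295.6, 204.0], 60), ([273.4, 225.1], 239)]
[-0.3014323   0.09555321 -0.55965852] 7.7167
```

View pics/side2.png

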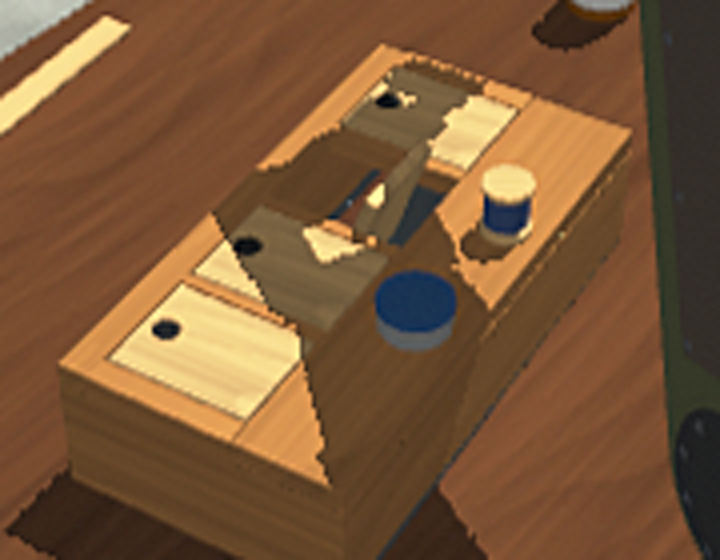

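View pics/scene2f.png

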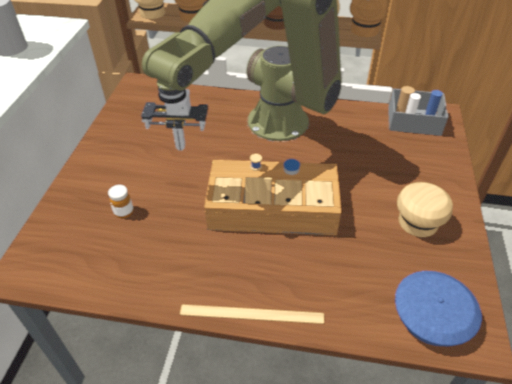

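The hatch stays open steeply, and the jar, block, tin and spool are unmoved (centroid shifts of 0.4 px or less). To check the angle, I'll cast rays through the raised edge's corners in the side view onto the panel's side planes.

```bash
python3 - <<'E'
from h import *
c=pickle.load(open("side2.pkl","rb"))
X=np.array([.9934,.1148,0]);Y=np.array([-.1148,.9934,0])
ctr=np.array([.540,.0084,.1115])-.036*X; piv=ctr-.020*X-[0,0,.005]
for nm,p,s in(("-y corner",(170+430/4,150+145/4),-.042),("+y corner",(170+372/4,150+242/4),.042)):
    e,d=ray(c,p); t=((piv+s*Y-e)@Y)/(d@Y); q=e+t*d-piv
    print(nm,"along -x",-(q@X),"up",q[2],"tilt deg",np.degrees(np.arctan2(q[2],-(q@X)))-np.degrees(np.arctan2(.005,.034)))
E
```

```text
-y corner along -x 0.012653228551064388 up 0.02730053121128477 tilt deg 56.76737170639054
+y corner along -x 0.01365130595050334 up -0.0024076255070149682 tilt deg -18.368051413843876
```

The second point I picked was the panel's lower edge, not the raised corner. I'll zoom in to get a cleaner reading.

```bash
python3 - <<'E'
from h import *
c=pickle.load(open("side2.pkl","rb"))["frame"][180:225,240:300,::-1]
c=np.clip(c.astype(float)*1.8,0,255).astype(np.uint8)
cv2.imwrite("pics/zz.png",cv2.resize(c,None,fx=12,fy=12,interpolation=cv2.INTER_NEAREST))
from station import eyes,ctrl
w=eyes.camera("wrist");cv2.imwrite("pics/w.png",w["frame"][:,:,::-1])
E
```

```text
(no output)
```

View pics/zz.png

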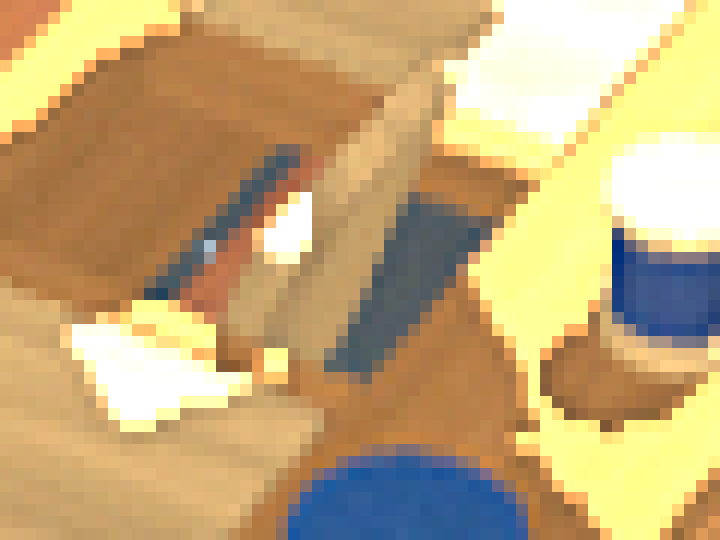

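View pics/w.png

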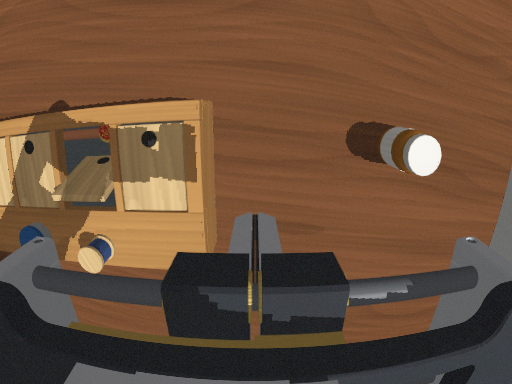

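```bash
python3 - <<'E'
from h import *
c=pickle.load(open("side2.pkl","rb"))
X=np.array([.9934,.1148,0]);Y=np.array([-.1148,.9934,0])
piv=np.array([.540,.0084,.1115])-.056*X-[0,0,.005]
f=192/np.tan(np.radians(c["vertical_fov"])/2);M=R.from_euler("xyz",c["attitude"]).as_matrix()
def pr(P):
    q=M.T@(P-c["eye"]);return ((np.array([f*q[0]/q[2]+c["cx"],f*q[1]/q[2]+c["cy"]])-[240,180]+.5)*12).round()
for t in(45,55,65,71.6):
    a=np.radians(t);u=-X*np.cos(a)+np.array([0,0,np.sin(a)]);n=X*np.sin(a)+np.array([0,0,np.cos(a)])
    print(t,[pr(piv+s*Y+.034*u+k*n) for s in(-.042,.042) for k in(.005,-.005)],"dot",pr(piv-.056*u+.005*n))
E
```

```text
45 [array([484.,  91.]), array([509., 123.]), array([308., 285.]), array([334., 318.])] dot [170. 300.]
55 [array([466.,  74.]), array([495., 103.]), array([289., 267.]), array([320., 298.])] dot [194. 331.]
65 [array([446.,  59.]), array([479.,  85.]), array([269., 252.]), array([302., 279.])] dot [222. 359.]
71.6 [array([433.,  51.]), array([467.,  74.]), array([254., 243.]), array([290., 267.])] dot [242. 376.]
```

```bash
python3 - <<'E'
from station import ctrl
print(ctrl.hand_in())
E
```

```text
the job is handed in; nothing more can be done
None
```

The loose hatch is panel 1, and I left it standing open well past 45 degrees, probably at its 1.25 rad stop. I handed the job in at about 7.8 s on the robot's clock. No verdict came back.

**How it went:** I pressed panel 0 first and it was rigid, with the force reaching 30 N and no movement. Panel 1 gave way at about 4 N. I pushed it about 40 mm down near the middle, then toward the robot, until the force rose to 36 N and it stopped moving. Then I backed away, lifted clear and moved the arm aside. Panels 2 and 3 were never touched.

**Last checks:**
- **Tilt:** The final finger position against the panel works out to about 72°, which matches the stop. One ray cast through the raised corner in the side picture gave about 57°, a rough reading from a picture of that size. A second corner reading was wrong because I had picked the wrong edge. The raised edge in the picture fits the kinematics for 65–72° best and rules out 45°, though it sits 10–30 zoomed pixels (1–2 mm) off the predicted place.
- **Other objects:** The blue lid and thread shifted by at most 0.4 pixel between the first and last pictures. The jar and hat block looked unmoved by eye.
- **Contact:** The force was about 0.6 N at the end, so the arm was touching nothing.

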